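# Seat the mixer's battery in its charger

## Robot

A 7-joint arm with a two-finger parallel gripper is mounted at the origin on the work surface. World frame = base frame: x ahead of the robot, y to its left, z up, the work surface at z = 0. Lengths are in m, angles in rad, forces in N, time in s.
With the tool pointing down it reaches from about 0.4 to 0.85 m from the base axis. Payload 10.4 kg.
Tool frame: the origin (TCP) lies between the finger pads; the fingertips stand 11 mm ahead of it and the grasp point (between the pads) lies 8 mm behind it (r.tcp_to_tips is the distance from the TCP to the fingertips, in m); z points along the fingers, y is the line along which they close (so a half turn about z gives the same grasp; the last joint's range is limited). The gripper opens to 87 mm and grips with 3 to 60 N. Pads are 19 mm wide; open, the fingers measure 117 mm over their backs; the gripper's body (75 mm by 190 mm) begins 51 mm behind the grasp point.
Start: joints at [1.249, 0.332, -0.065, 1.46, 0.022, 1.35, -0.088], TCP at [0.184, -0.597, 0.234] pointing down, gripper open.
Joint ranges: [-2.6, 2.6], [-0.5, 2.12], [-1.47, 1.34], [0.16, 2.42], [-1.27, 4.41], [0.06, 2.06], [-2.6, 2.6]. Speed limits (rad/s): [2.22, 2.22, 2.79, 2.79, 3.14, 3.14, 3.14].

## Interface

Orientations are given as a unit quaternion [x, y, z, w].
In Python, from bench import r gives the robot as it stands. The module is installed in compiled form; this text tells all that it offers.
- The arm moves only by the shell command python3 -m crank 'ROWS' [FORCE]. ROWS is JSON, a list of rows, each an object of numbers: "claw": the closure, from -1 (fully open) to 1 (shut); "dx", "dy", "dz": the shift along the tool's x, y, z each as a share of 3 cm, from -1 to 1; "ax", "ay", "az": the turn, a rotation vector about the tool's x, y, z each as a share of 6 degrees, from -1 to 1. A call has 1 to 8 rows; each row shifts and turns the commanded pose from where the row before left it, along the tool's axes as they then stand; what a row does not reach is not made up. A row lasts 1/12 s, in which the tool goes at most 41.7 mm and 7.16 degrees, less where a joint would pass 70% of its speed; a pose out of reach is approached as far as the arm can. A call with a number of a shift or a turn outside -1 to 1 is refused whole. A call with a gripper value outside its range is refused whole. The fingers move at their own pace and stop on an object; FORCE is the grip in N (left out, the last holds). Time passes only in rows, so rows that do not move let the fingers close. It gives the time, the measured TCP pose, the force, the opening and the grip force at its end, in the units of the state.
- r.read_state(): the state, without advancing time (a new reading comes with each control period).
- r.camera(name): name is "scene" or "side" or "wrist"; returns a dict with "color" (400x640x3 uint8, red, green, blue), "mtx" (3x3 intrinsics, pixels), "k1" (the pictures are not rectified: a ray, as slopes to the right and down, at radius r is drawn at 1 + k1 r^2 times it, then the intrinsics apply), "R" (3x3) and "t" (3): a world point X has camera coordinates R X + t; the wrist camera has in their place "hand_eye" (4x4, takes a point from camera to tool coordinates, whose origin is the TCP and whose axes are the flange's). Camera axes: x right, y down, z forward; pixel columns grow to the right and rows downward; lengths in m; the calibration is good to about 2 mm. A picture is of the moment at which its call begins: read the wrist's pose just before it. There is no depth.
- r.close_job(): hands the job in; it is judged then, once.
The state is a dict: "time": time; "joint_positions": joint angles; "joint_vel": joint speeds; "joint_torque": joint torques, N m; "ee_pos": TCP position; "eef_rot": TCP orientation; "ft_force": force on the tool from outside, world axes, zero at the start; "torque": the same for the moment, N m; "width": finger opening in m; "grip_force": force on a finger pad.
Only numpy, scipy, OpenCV 4.12 (cv2) and the standard library are available. Lean on these libraries where they do the work, as an engineer would, in place of code of your own. Each camera call takes 0.05 s, during which the arm holds its last target. There are 200 camera calls.

## Task

Take the larger of the two batteries out of the rack and stand it upright on the open bench, letting go of it there, so that you can take it again by its other pair of sides. Then lower it between the charger's two cheeks, keeping hold while its foot goes into the socket, until it is fully home with its shoulder down on the charger; let go. Do not disturb the small battery, the paint can, the solvent bottle or the spatula.

Things in the scene. Friction and masses are not known exactly. Their poses are not given: they have to be found in the camera images.
- battery: Larger battery: black block plug, 100 mm tall, 0.45 kg, upright in either rack slot. Origin: centre of underside, z up. Grip body 56 (its x) x 40 (its y) mm with flat sides from z = 28 to 100 mm; below it the foot (plug), 46 (x) x 30 (y) mm, lowest 5 mm 2 mm smaller all round; the step is the shoulder. Same after a half turn. In the rack, partitions cover its x faces: grip across its y faces.
- small_battery: The other battery in the rack, same look but only 70 mm tall, 50 x 36 mm (its x, y). Origin: centre of underside. A bystander.
- rack: Fixed aluminium rack, 80 (x) x 142 (y) mm. Origin: centre of underside. Floor 10 mm thick; three partitions 64 mm along x, 6 mm thick, at y = -68, 0, 68 mm, tops at z = 114 mm. Two slots, 62 mm wide, centred at y = -34 and 34 mm, open at the top and at both ends along x. Batteries stand on the floor, their x along the rack's y.
- charger: Fixed grey charger. Origin: centre of block's underside. Block 104 (x) x 72 (y) x 42 mm with a hole in its top. Two cheeks on it, 84 mm along x, inner faces at y = -25 and 25 mm, 9 mm thick, tops at z = 125 mm; the gap between is open at the top and both ends along x, so a battery in it can be held only by its x faces, closing along charger x. A bulge 30 mm tall at x = -52 to -82 mm.
- socket (a point): Centre of the hole's mouth, on the charger block's top face (42 mm above the bench), axes as the charger. Hole 50 (x) x 34 (y) mm, 31 mm deep, rim chamfered 3 mm. The battery goes in foot down, its x along the charger's x, either way round. Home: shoulder resting on the block, underside 28 mm below this point, top 72 mm above it.
- paint_can: Closed steel paint can, 100 mm diameter, 115 mm tall, standing; origin: centre of underside. A bystander.
- solvent: Metal solvent bottle with a cap, 66 mm diameter, 170 mm tall, standing; origin: centre of underside. A bystander.
- spatula: Spatula lying on the bench far to one side. A bystander.
Not all that is in view belongs to the job. Leave any green look-alike of the battery alone. Leave any green look-alike of the charger alone.

How it is judged:
On the way, in this order (a step that is already met when the one before it is completed fails the run):
1. the battery stands upright on the bench, let go (height (world z) of battery below 0.005 m and angle between battery's own z axis and vertical below 0.1 rad and contact force between the fingers and battery below 0.1 N and linear speed of battery below 0.03 m/s), for 0.2 s.
2. its foot is well into the socket while the fingers still hold or touch the battery (z of battery in the frame of socket below -0.015 m and horizontal distance between battery and socket below 0.006 m and contact force between the fingers and battery above 0.5 N), for 0.1 s.
At the end, for the whole second after the job is handed in: The larger battery is at rest and released in the charger: upright within 0.06 rad, lined up with the charger within 0.12 rad, within 5 mm of the socket's centre, and its underside at least 25 mm below the socket's mouth (28 mm is home) (z of battery in the frame of socket below -0.025 m and horizontal distance between battery and socket below 0.005 m and angle between battery's own z axis and vertical below 0.06 rad and angle between the x axis of battery and the x axis of charger, either way round below 0.12 rad and linear speed of battery below 0.02 m/s and contact force between the fingers and battery below 0.1 N); the robot touches nothing.
It fails at once if the small battery is shifted by more than 30 mm or tipped over (distance of small_battery from where it was at the start of the episode above 0.03 m or angle between small_battery's own z axis and vertical above 0.5 rad).
It fails at once if the paint can is shifted by more than 30 mm or tipped over (distance of paint_can from where it was at the start of the episode above 0.03 m or angle between paint_can's own z axis and vertical above 0.5 rad).
It fails at once if the solvent bottle is shifted by more than 30 mm or tipped over (distance of solvent from where it was at the start of the episode above 0.03 m or angle between solvent's own z axis and vertical above 0.5 rad).
It fails at once if the spatula is shifted by more than 30 mm or tipped over (distance of spatula from where it was at the start of the episode above 0.03 m or angle between spatula's own z axis and vertical above 0.5 rad).
It also fails if it takes over 72 s, if anything falls off the work surface, if the arm or the gripper's body presses on something with over 40 N, if the wrist force passes 120 N, or if a joint passes its speed limit or range.

## Working session

There is one attempt and no reset: what is moved stays moved. The work goes in short steps, Python scripts to look and compute and a shell command to move; the robot and the scene stay as the last step left them, time stands still between calls to the robot, and variables do not carry over. Pictures are saved under pics/ and viewed, at most 10 in all, crops included, and the job is handed in when it is done.

```bash
mkdir -p pics; python3 - <<'E'
from bench import r
import cv2,pickle
s=r.read_state();print(s)
d={}
for n in("scene","side","wrist"):
    c=r.camera(n);d[n]=c
    cv2.imwrite(f"pics/{n}0.png",c["color"][:,:,::-1])
    print(n,c["mtx"].tolist(),c["k1"],{k:c[k].tolist() for k in c if k in("R","t","hand_eye")})
pickle.dump((s,d),open("d0.pkl","wb"))
E
```

```text
{'time': 0.0, 'joint_positions': array([ 1.2494038 ,  0.33285452, -0.06470595,  1.46094787,  0.02160446,
        1.34988857, -0.08845885]), 'joint_vel': array([ 0.00046101, -0.000127  , -0.00080832,  0.00129388,  0.0003983 ,
        0.00112331, -0.00058309]), 'joint_torque': array([ 3.63097415e-04, -6.23264050e+01,  2.49741704e-02, -3.89911509e+01,
       -6.12875191e-02,  3.98183498e-02,  1.48171489e-04]), 'ee_pos': array([ 0.18386675, -0.59695385,  0.23276165]), 'eef_rot': array([ 9.88855750e-01,  1.48875165e-01, -1.37786647e-04, -6.87622861e-04]), 'ft_force': array([ 0.47159732, -0.72532718, -0.12788226]), 'torque': array([ 0.03267802, -0.06157944, -0.06626429]), 'grip_force': 0.0, 'width': 0.08696913921918226}
scene [[408.06030214940046, 0.0, 313.29600347531584], [0.0, 408.06030214940046, 203.75689639927526], [0.0, 0.0, 1.0]] -0.07821882367392258 {'R': [[0.545335713297402, 0.8380058469796311, 0.01884569527411942], [0.6408638860707605, -0.40234233584728263, -0.6537691674553302], [-0.540279963845317, 0.36860120077517866, -0.7564593283544064]], 't': [-0.2956160000972072, -0.34493211
[... 180 characters left out ...]
99501202212325, -0.03157083600104266, 0.0007931521370398377], [-0.019766581190899992, 0.60580835411878, -0.7953650233370325], [0.024629840522032976, -0.7949839749291117, -0.6061302257450697]], 't': [0.5769420304125252, 0.045878525210244235, 1.332546243299765]}
wrist [[317.4471078572607, 0.0, 317.5788270147448], [0.0, 317.4471078572607, 195.42658435799095], [0.0, 0.0, 1.0]] -0.03993094605220791 {'hand_eye': [[0.0003117251758557522, -0.9666590956638808, -0.25606658430513934, 0.0700379142986721], [0.9999994383426211, 4.1939792290318096e-05, 0.0010590351717351249, 0.000335674041715861], [-0.001012986602027442, -0.2560667706113781, 0.9666585658063567, -0.15171750508191043], [0.0, 0.0, 0.0, 1.0]]}
```

View pics/scene0.png

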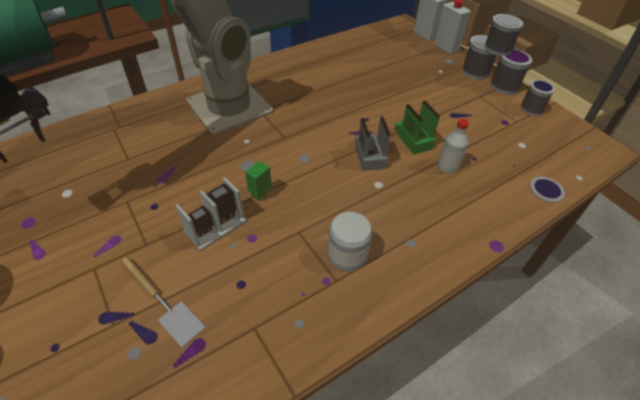

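View pics/side0.png

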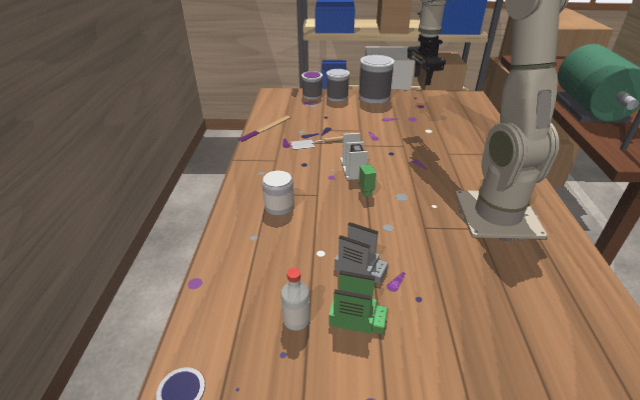

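The scene view shows the rack with its two batteries at about (212,212), the grey charger at (372,150), the green decoys at (258,180) and (415,130), the can at (350,240) and the bottle at (453,147). In the side view the rack is at (354,158) and the charger at (358,255). Next I'll enlarge these in one mosaic.

```bash
cat > h.py <<'E'
import numpy as np,cv2,pickle
from scipy.spatial.transform import Rotation as Ro
def wristcam(c,s):
    T=np.eye(4);T[:3,:3]=Ro.from_quat(s["eef_rot"]).as_matrix();T[:3,3]=s["ee_pos"]
    W=np.linalg.inv(T@c["hand_eye"]);c["R"]=W[:3,:3];c["t"]=W[:3,3];return c
def dist(c):return np.array([c["k1"],0,0,0,0.])
def ray(c,p):
    u=cv2.undistortPointsIter(np.array([[p]],float),c["mtx"],dist(c),None,None,(3,50,1e-9))[0,0]
    d=c["R"].T@np.array([u[0],u[1],1]);return -c["R"].T@c["t"],d/np.linalg.norm(d)
def tri(*cp):
    A=np.zeros((3,3));b=np.zeros(3);L=[ray(*x) for x in cp]
    for o,d in L:
        P=np.eye(3)-np.outer(d,d);A+=P;b+=P@o
    X=np.linalg.solve(A,b);return X,[np.linalg.norm((np.eye(3)-np.outer(d,d))@(X-o)) for o,d in L]
def atz(c,p,z):
    o,d=ray(c,p);return o+d*(z-o[2])/d[2]
def proj(c,X):
    return cv2.projectPoints(np.atleast_2d(np.array(X,float)),cv2.Rodrigues(c["R"])[0],np.array(c["t"],float),c["mtx"],dist(c))[0][:,0]
def crop(c,x,y,w,h,k):
    im=cv2.resize(np.ascontiguousarray(c["color"][y:y+h,x:x+w,::-1]),None,fx=k,fy=k,interpolation=cv2.INTER_CUBIC)
    for i in range((x+9)//10*10,x+w,10):
        cv2.line(im,(int((i-x+.5)*k),0),(int((i-x+.5)*k),5 if i%20 else 10),(255,255,255),1)
        if i%20==0: cv2.putText(im,str(i),(int((i-x+.5)*k)-12,22),0,.4,(255,255,255),1)
    for j in range((y+9)//10*10,y+h,10):
        cv2.line(im,(0,int((j-y+.5)*k)),(5 if j%20 else 10,int((j-y+.5)*k)),(255,255,255),1)
        if j%20==0: cv2.putText(im,str(j),(12,int((j-y+.5)*k)+4),0,.4,(255,255,255),1)
    return im
E
python3 - <<'E'
from h import *
s,d=pickle.load(open("d0.pkl","rb"))
a,b=d["scene"],d["side"]
im=np.vstack([np.hstack([crop(a,170,165,80,60,5)[:300],crop(a,340,110,80,60,5)]),np.hstack([crop(b,325,125,80,60,5),crop(b,322,220,80,60,5)])])
# shift: scene rack crop needs y to 250
im[:300,:400]=crop(a,170,172,100,75,4)
cv2.imwrite("pics/m1.png",im)
E
```

```text
(no output)
```

View pics/m1.png

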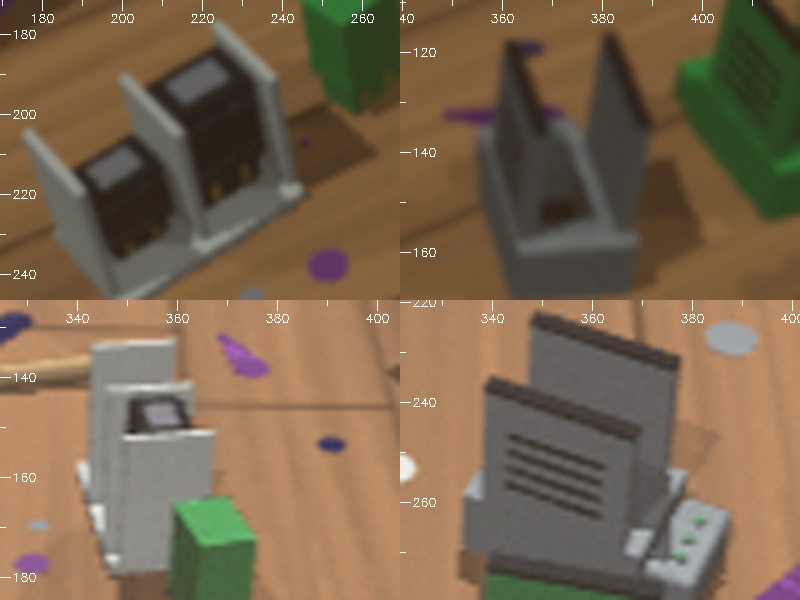

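```bash
python3 - <<'E'
from h import *
s,d=pickle.load(open("d0.pkl","rb"));a,b=d["scene"],d["side"]
P={"P1back":((177,204.5),(360,133)),"P1front":((190.2,220),(343.2,134.2)),"P2b":((201,191.3),(363.6,141.6)),"P2f":((215.8,205.8),(346.2,142.4)),
"P3b":((224,178),(367.8,151)),"P3f":((239,191.5),(349.4,152.4)),
"cL b":((362,118),(378,232)),"cL f":((369,137.4),(349,223)),"cR b":((381.6,116.6),(370,247)),"cR f":((390,135.6),(339.4,235.6))}
for k,(p,q) in P.items():
    X,e=tri((a,p),(b,q));print(k,X.round(4),np.round(e,4))
print("greenbat",tri((a,(258,164)),(b,(366,168))))
print("can top",tri((a,(350,225)),(b,(278,179))),"bottle",tri((a,(463,124)),(b,(294,274))))
E
```

```text
P1back [ 0.4445 -0.3308  0.1109] [0.0016 0.0016]
P1front [ 0.5075 -0.3215  0.1106] [0.0005 0.0005]
P2b [ 0.4344 -0.2648  0.1106] [0.002 0.002]
P2f [ 0.4986 -0.2536  0.1123] [0.0022 0.0022]
P3b [ 0.4231 -0.1972  0.1109] [0.002 0.002]
P3f [ 0.4875 -0.1857  0.1116] [0.0009 0.0009]
cL b [0.4226 0.2429 0.1224] [0.0021 0.0021]
cL f [0.4996 0.2073 0.1205] [0.0031 0.0031]
cR b [0.4466 0.2982 0.1206] [0.0014 0.0014]
cR f [0.5261 0.261  0.1224] [0.0032 0.0032]
greenbat (array([ 0.42966949, -0.09849971,  0.10827863]), [np.float64(0.0045351825068953005), np.float64(0.004535182506895454)])
can top (array([ 0.71804664, -0.01566585,  0.11062179]), [np.float64(0.0004138188896434266), np.float64(0.0004138188896435493)]) bottle (array([0.62824985, 0.43308358, 0.16157701]), [np.float64(0.0021764173996650336), np.float64(0.002176417399665119)])
```

Triangulated heights check out: partitions 0.111 (114 expected), cheeks 0.121 (125 expected). The larger battery is in the rack's +y slot, around (0.461, -0.225), with the rack at about 9.5° yaw. The charger is at (0.474, 0.252), about -25°. I'll turn and fly above the battery for a wrist look.

```bash
python3 -m crank '[{"az":-0.98},{"az":-0.98},{"az":-0.98},{"az":-0.98},{"az":-0.98},{"az":-0.98},{"az":-0.98},{"az":-0.98}]' >/dev/null
python3 -m crank '[{"az":-0.98},{"az":-0.98},{"az":-0.98},{"az":-0.98},{"az":-0.98},{"az":-0.98},{},{}]' 
python3 -m crank '[{"dx":0.67,"dy":0.7},{"dx":0.67,"dy":0.7},{"dx":0.67,"dy":0.7},{"dx":0.67,"dy":0.7},{"dx":0.67,"dy":0.7},{"dx":0.67,"dy":0.7},{"dx":0.67,"dy":0.7},{"dx":0.67,"dy":0.7}]' >/dev/null
python3 -m crank '[{"dx":0.67,"dy":0.7},{"dx":0.67,"dy":0.7},{"dx":0.67,"dy":0.7},{"dx":0.67,"dy":0.7},{"dx":0.67,"dy":0.7},{"dx":0.67,"dy":0.7},{},{}]'
cat > look.py <<'E'
import sys;from h import *;from bench import r
n=sys.argv[1];x,y,w,h,k=map(int,sys.argv[2:7])
s=r.read_state();c=wristcam(r.camera("wrist"),s);pickle.dump((s,c),open(n+".pkl","wb"))
cv2.imwrite(f"pics/{n}.png",crop(c,x,y,w,h,k))
R=Ro.from_quat(s["eef_rot"]).as_matrix();print(s["time"],s["ee_pos"],"toolx deg",np.degrees(np.arctan2(R[1,0],R[0,0])),"z",R[:,2].round(4),s["ft_force"].round(2),s["width"])
E
python3 look.py w1 160 0 320 300 2
```

```text
0.15 [ 0.18388998 -0.59704479  0.2329526 ] toolx deg 17.120606343143287 z [-4.e-04  1.e-03 -1.e+00] [ 0.01  0.07 -0.08] 0.08669094286975645invalid input at $[0]: expected keys claw, dx, dy, dz, ax, ay, az
invalid input at $[0]: expected keys claw, dx, dy, dz, ax, ay, az
invalid input at $[0]: expected keys claw, dx, dy, dz, ax, ay, az
invalid input at $[0]: expected keys claw, dx, dy, dz, ax, ay, az
```

View pics/w1.png

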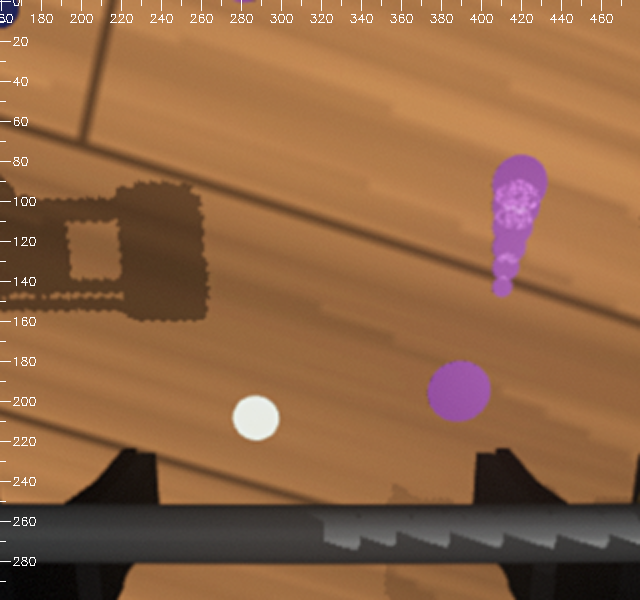

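The picture shows bare bench, because the rows were refused: every key must be present. Objects under the TCP would be hidden by the gripper bar at rows above 250, so I'll stop about 60 mm short along tool x.

```bash

python3 -m crank '[{"claw":-1,"dx":0,"dy":0,"dz":0,"ax":0,"ay":0,"az":-0.98},{"claw":-1,"dx":0,"dy":0,"dz":0,"ax":0,"ay":0,"az":-0.98},{"claw":-1,"dx":0,"dy":0,"dz":0,"ax":0,"ay":0,"az":-0.98},{"claw":-1,"dx":0,"dy":0,"dz":0,"ax":0,"ay":0,"az":-0.98},{"claw":-1,"dx":0,"dy":0,"dz":0,"ax":0,"ay":0,"az":-0.98},{"claw":-1,"dx":0,"dy":0,"dz":0,"ax":0,"ay":0,"az":-0.98},{"claw":-1,"dx":0,"dy":0,"dz":0,"ax":0,"ay":0,"az":-0.98}]'
python3 -m crank '[{"claw":-1,"dx":0,"dy":0,"dz":0,"ax":0,"ay":0,"az":-0.98},{"claw":-1,"dx":0,"dy":0,"dz":0,"ax":0,"ay":0,"az":-0.98},{"claw":-1,"dx":0,"dy":0,"dz":0,"ax":0,"ay":0,"az":-0.98},{"claw":-1,"dx":0,"dy":0,"dz":0,"ax":0,"ay":0,"az":-0.98},{"claw":-1,"dx":0,"dy":0,"dz":0,"ax":0,"ay":0,"az":-0.98},{"claw":-1,"dx":0,"dy":0,"dz":0,"ax":0,"ay":0,"az":-0.98},{"claw":-1,"dx":0,"dy":0,"dz":0,"ax":0,"ay":0,"az":-0.98}]'
python3 -m crank '[{"claw":-1,"dx":0.62,"dy":0.8,"dz":0,"ax":0,"ay":0,"az":0},{"claw":-1,"dx":0.62,"dy":0.8,"dz":0,"ax":0,"ay":0,"az":0},{"claw":-1,"dx":0.62,"dy":0.8,"dz":0,"ax":0,"ay":0,"az":0},{"claw":-1,"dx":0.62,"dy":0.8,"dz":0,"ax":0,"ay":0,"az":0},{"claw":-1,"dx":0.62,"dy":0.8,"dz":0,"ax":0,"ay":0,"az":0},{"claw":-1,"dx":0.62,"dy":0.8,"dz":0,"ax":0,"ay":0,"az":0},{"claw":-1,"dx":0.62,"dy":0.8,"dz":0,"ax":0,"ay":0,"az":0}]'
python3 -m crank '[{"claw":-1,"dx":0.62,"dy":0.8,"dz":0,"ax":0,"ay":0,"az":0},{"claw":-1,"dx":0.62,"dy":0.8,"dz":0,"ax":0,"ay":0,"az":0},{"claw":-1,"dx":0.62,"dy":0.8,"dz":0,"ax":0,"ay":0,"az":0},{"claw":-1,"dx":0.62,"dy":0.8,"dz":0,"ax":0,"ay":0,"az":0},{"claw":-1,"dx":0.62,"dy":0.8,"dz":0,"ax":0,"ay":0,"az":0},{"claw":-1,"dx":0.62,"dy":0.8,"dz":0,"ax":0,"ay":0,"az":0},{"claw":-1,"dx":0.62,"dy":0.8,"dz":0,"ax":0,"ay":0,"az":0},{"claw":-1,"dx":0,"dy":0,"dz":0,"ax":0,"ay":0,"az":0}]'
python3 look.py w2 160 0 320 280 2
```

```text
time: 0.78
ee_pos: [0.184, -0.5972, 0.2333]
eef_rot: [0.872, 0.489, 0.0, -0.0]
ft_force: [-0.6, -0.3, -0.2]
width: 0.0871
grip_force: 0.0
time: 1.37
ee_pos: [0.1839, -0.5972, 0.2333]
eef_rot: [0.645, 0.765, 0.0, -0.0]
ft_force: [0.6, 0.2, -0.1]
width: 0.0871
grip_force: 0.0
time: 1.95
ee_pos: [0.3291, -0.4401, 0.2335]
eef_rot: [0.647, 0.763, -0.0, -0.0]
ft_force: [0.4, -0.5, -0.2]
width: 0.087
grip_force: 0.0
time: 2.62
ee_pos: [0.4767, -0.2793, 0.2337]
eef_rot: [0.643, 0.766, 0.001, 0.0]
ft_force: [0.1, 0.5, -0.8]
width: 0.087
grip_force: 0.0
2.6167 [ 0.47669446 -0.2792594   0.23371958] toolx deg 99.90354787623367 z [ 0.002   0.0022 -1.    ] [ 0.07  0.55 -0.79] 0.08696830892024973
```

View pics/w2.png

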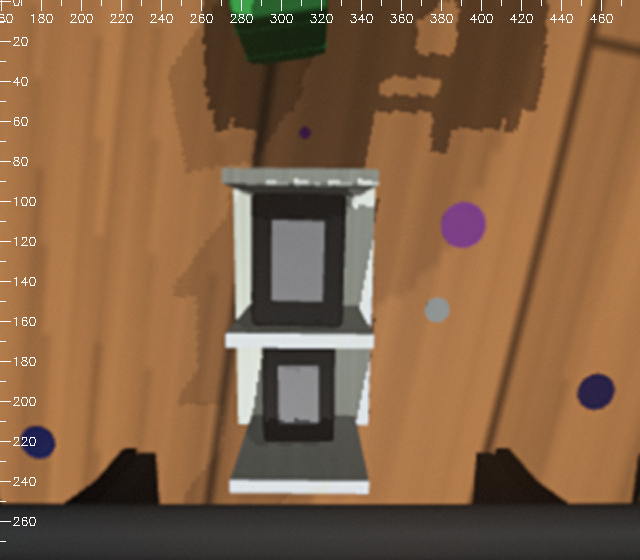

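The wrist view shows the larger battery's top face with pixel corners at about (286,97), (332,97), (332,162) and (286,162), between partitions at rows 88 and 170. The small battery is below it and the green decoy is beyond.

```bash
python3 - <<'E'
from h import *
s,c=pickle.load(open("w2.pkl","rb"));_,d=pickle.load(open("d0.pkl","rb"))
Q=[atz(c,p,.11) for p in((285.7,97),(332,97),(331.7,162),(285.5,162))]
m=np.mean(Q,0);print(np.round(Q,4).tolist(),m)
e=lambda i,j:(np.linalg.norm(Q[i]-Q[j]),np.degrees(np.arctan2(*(Q[i]-Q[j])[[1,0]])))
print(e(1,0),e(2,3),e(0,3),e(1,2))
# height check: grey label centre in wrist+scene
print(tri((c,(308.7,130)),(d["scene"],(219.7,191.6))))
R=Ro.from_quat(s["eef_rot"]).as_matrix();print("tool delta units",(R.T@(m-s["ee_pos"])/.03).round(3))
# partitions at .114
for p in((271,88),(349,88),(273,170),(347,170),(275,243),(344,243)): print(atz(c,p,.114).round(4))
E
```

```text
[[0.4372, -0.2037, 0.11], [0.4752, -0.197, 0.11], [0.4849, -0.2508, 0.11], [0.4451, -0.2577, 0.11]] [ 0.46057536 -0.22728877  0.11      ]
(np.float64(0.03856670647049501), np.float64(9.889765158043375)) (np.float64(0.04038126879724558), np.float64(9.884419348108036)) (np.float64(0.054598105199757545), np.float64(98.36340732059888)) (np.float64(0.054583688967628836), np.float64(100.26790951106909))
(array([ 0.46082685, -0.2262312 ,  0.10902855]), [np.float64(0.000968043549731974), np.float64(0.000968043549731987)])
tool delta units [ 1.791 -0.241  4.127]
[ 0.4247 -0.1988  0.114 ]
[ 0.4874 -0.1879  0.114 ]
[ 0.4357 -0.2658  0.114 ]
[ 0.4989 -0.2548  0.114 ]
[ 0.4469 -0.3331  0.114 ]
[ 0.5096 -0.3221  0.114 ]
```

```bash

python3 -m crank '[{"claw":-1,"dx":0.9,"dy":-0.12,"dz":0,"ax":0,"ay":0,"az":0},{"claw":-1,"dx":0.88,"dy":-0.11,"dz":0,"ax":0,"ay":0,"az":0},{"claw":-1,"dx":0,"dy":0,"dz":0,"ax":0,"ay":0,"az":0},{"claw":-1,"dx":0,"dy":0,"dz":0.75,"ax":0,"ay":0,"az":0},{"claw":-1,"dx":0,"dy":0,"dz":0.75,"ax":0,"ay":0,"az":0},{"claw":-1,"dx":0,"dy":0,"dz":0.75,"ax":0,"ay":0,"az":0},{"claw":-1,"dx":0,"dy":0,"dz":0,"ax":0,"ay":0,"az":0}]'
python3 -m crank '[{"claw":-1,"dx":0,"dy":0,"dz":0.75,"ax":0,"ay":0,"az":0},{"claw":-1,"dx":0,"dy":0,"dz":0.75,"ax":0,"ay":0,"az":0},{"claw":-1,"dx":0,"dy":0,"dz":0.75,"ax":0,"ay":0,"az":0},{"claw":-1,"dx":0,"dy":0,"dz":0.72,"ax":0,"ay":0,"az":0},{"claw":-1,"dx":0,"dy":0,"dz":0,"ax":0,"ay":0,"az":0},{"claw":-1,"dx":0,"dy":0,"dz":0,"ax":0,"ay":0,"az":0}]'
```

```text
time: 3.25
ee_pos: [0.4544, -0.2341, 0.1621]
eef_rot: [0.647, 0.762, -0.001, -0.003]
ft_force: [-1.3, -1.0, -0.9]
width: 0.087
grip_force: 0.0
time: 3.75
ee_pos: [0.4569, -0.2343, 0.0775]
eef_rot: [0.647, 0.763, -0.0, -0.001]
ft_force: [0.0, -0.0, 0.4]
width: 0.0871
grip_force: 0.0
```

```bash

python3 -m crank '[{"claw":-1,"dx":0.22,"dy":0.16,"dz":0,"ax":0,"ay":0,"az":0},{"claw":-1,"dx":0,"dy":0,"dz":0,"ax":0,"ay":0,"az":0},{"claw":-1,"dx":0,"dy":0,"dz":0,"ax":0,"ay":0,"az":0}]'
```

```text
time: 4.0
ee_pos: [0.462, -0.2263, 0.0785]
eef_rot: [0.646, 0.763, 0.0, 0.001]
ft_force: [-0.4, -0.4, 0.4]
width: 0.0868
grip_force: 0.0
```

Centred within about 1 mm, so I'll grip and then lift.

```bash

python3 -m crank '[{"claw":1,"dx":0,"dy":0,"dz":0,"ax":0,"ay":0,"az":0},{"claw":1,"dx":0,"dy":0,"dz":0,"ax":0,"ay":0,"az":0},{"claw":1,"dx":0,"dy":0,"dz":0,"ax":0,"ay":0,"az":0},{"claw":1,"dx":0,"dy":0,"dz":0,"ax":0,"ay":0,"az":0},{"claw":1,"dx":0,"dy":0,"dz":0,"ax":0,"ay":0,"az":0},{"claw":1,"dx":0,"dy":0,"dz":0,"ax":0,"ay":0,"az":0},{"claw":1,"dx":0,"dy":0,"dz":0,"ax":0,"ay":0,"az":0},{"claw":1,"dx":0,"dy":0,"dz":0,"ax":0,"ay":0,"az":0}]' 30
python3 -m crank '[{"claw":1,"dx":0,"dy":0,"dz":-0.3,"ax":0,"ay":0,"az":0},{"claw":1,"dx":0,"dy":0,"dz":-0.5,"ax":0,"ay":0,"az":0},{"claw":1,"dx":0,"dy":0,"dz":-0.7,"ax":0,"ay":0,"az":0},{"claw":1,"dx":0,"dy":0,"dz":-0.7,"ax":0,"ay":0,"az":0},{"claw":1,"dx":0,"dy":0,"dz":-0.7,"ax":0,"ay":0,"az":0},{"claw":1,"dx":0,"dy":0,"dz":-0.7,"ax":0,"ay":0,"az":0},{"claw":1,"dx":0,"dy":0,"dz":-0.7,"ax":0,"ay":0,"az":0},{"claw":1,"dx":0,"dy":0,"dz":-0.5,"ax":0,"ay":0,"az":0}]'
```

```text
time: 4.67
ee_pos: [0.4608, -0.2265, 0.0769]
eef_rot: [0.646, 0.763, -0.0, -0.0]
ft_force: [-1.3, 0.0, 0.8]
width: 0.0417
grip_force: 1.9
time: 5.33
ee_pos: [0.4608, -0.2263, 0.223]
eef_rot: [0.646, 0.763, 0.0, 0.0]
ft_force: [0.0, 0.2, -5.3]
width: 0.0398
grip_force: 30.0
```

```bash

python3 -m crank '[{"claw":1,"dx":0.3,"dy":0.1,"dz":0,"ax":0,"ay":0,"az":0},{"claw":1,"dx":0.7,"dy":0.26,"dz":0,"ax":0,"ay":0,"az":0},{"claw":1,"dx":0.7,"dy":0.26,"dz":0,"ax":0,"ay":0,"az":0},{"claw":1,"dx":0.7,"dy":0.26,"dz":0,"ax":0,"ay":0,"az":0},{"claw":1,"dx":0.7,"dy":0.26,"dz":0,"ax":0,"ay":0,"az":0},{"claw":1,"dx":0.7,"dy":0.26,"dz":0,"ax":0,"ay":0,"az":0},{"claw":1,"dx":0.7,"dy":0.26,"dz":0,"ax":0,"ay":0,"az":0},{"claw":1,"dx":0.7,"dy":0.26,"dz":0,"ax":0,"ay":0,"az":0}]' 
python3 -m crank '[{"claw":1,"dx":0.7,"dy":0.26,"dz":0,"ax":0,"ay":0,"az":0},{"claw":1,"dx":0.7,"dy":0.26,"dz":0,"ax":0,"ay":0,"az":0},{"claw":1,"dx":0.7,"dy":0.26,"dz":0,"ax":0,"ay":0,"az":0},{"claw":1,"dx":0.7,"dy":0.26,"dz":0,"ax":0,"ay":0,"az":0},{"claw":1,"dx":0.7,"dy":0.26,"dz":0,"ax":0,"ay":0,"az":0},{"claw":1,"dx":0.7,"dy":0.26,"dz":0,"ax":0,"ay":0,"az":0},{"claw":1,"dx":0.6,"dy":0.2,"dz":0,"ax":0,"ay":0,"az":0},{"claw":1,"dx":0.3,"dy":0.1,"dz":0,"ax":0,"ay":0,"az":0}]' 
python3 -m crank '[{"claw":1,"dx":0,"dy":0,"dz":0,"ax":0,"ay":0,"az":-0.95},{"claw":1,"dx":0,"dy":0,"dz":0,"ax":0,"ay":0,"az":-0.95},{"claw":1,"dx":0,"dy":0,"dz":0,"ax":0,"ay":0,"az":-0.95},{"claw":1,"dx":0,"dy":0,"dz":0,"ax":0,"ay":0,"az":-0.95},{"claw":1,"dx":0,"dy":0,"dz":0,"ax":0,"ay":0,"az":-0.95},{"claw":1,"dx":0,"dy":0,"dz":0,"ax":0,"ay":0,"az":-0.95},{"claw":1,"dx":0,"dy":0,"dz":0,"ax":0,"ay":0,"az":-0.95},{"claw":1,"dx":0,"dy":0,"dz":0,"ax":0,"ay":0,"az":-0.95}]' 
python3 -m crank '[{"claw":1,"dx":0,"dy":0,"dz":0.5,"ax":0,"ay":0,"az":0},{"claw":1,"dx":0,"dy":0,"dz":0.7,"ax":0,"ay":0,"az":0},{"claw":1,"dx":0,"dy":0,"dz":0.7,"ax":0,"ay":0,"az":0},{"claw":1,"dx":0,"dy":0,"dz":0.7,"ax":0,"ay":0,"az":0},{"claw":1,"dx":0,"dy":0,"dz":0.7,"ax":0,"ay":0,"az":0},{"claw":1,"dx":0,"dy":0,"dz":0.5,"ax":0,"ay":0,"az":0},{"claw":1,"dx":0,"dy":0,"dz":0,"ax":0,"ay":0,"az":0},{"claw":1,"dx":0,"dy":0,"dz":0,"ax":0,"ay":0,"az":0}]' 
```

```text
time: 6.0
ee_pos: [0.4912, -0.0611, 0.2197]
eef_rot: [0.646, 0.763, -0.0, -0.001]
ft_force: [0.6, -0.7, -4.9]
width: 0.0393
grip_force: 30.0
time: 6.67
ee_pos: [0.5208, 0.1005, 0.2199]
eef_rot: [0.645, 0.764, -0.0, -0.001]
ft_force: [-0.5, 0.1, -5.6]
width: 0.0398
grip_force: 30.0
time: 7.33
ee_pos: [0.5212, 0.0966, 0.22]
eef_rot: [0.298, 0.955, -0.0, -0.001]
ft_force: [-0.3, 0.1, -5.4]
width: 0.0399
grip_force: 30.0
time: 8.0
ee_pos: [0.5211, 0.0967, 0.1063]
eef_rot: [0.3, 0.954, -0.0, -0.001]
ft_force: [-0.1, -0.1, -4.4]
width: 0.0399
grip_force: 30.0
```

```bash

python3 -m crank '[{"claw":1,"dx":0,"dy":0,"dz":0.4,"ax":0,"ay":0,"az":0},{"claw":1,"dx":0,"dy":0,"dz":0.4,"ax":0,"ay":0,"az":0},{"claw":1,"dx":0,"dy":0,"dz":0.3,"ax":0,"ay":0,"az":0},{"claw":1,"dx":0,"dy":0,"dz":0,"ax":0,"ay":0,"az":0},{"claw":1,"dx":0,"dy":0,"dz":0,"ax":0,"ay":0,"az":0}]'
python3 -m crank '[{"claw":1,"dx":0,"dy":0,"dz":0.07,"ax":0,"ay":0,"az":0},{"claw":1,"dx":0,"dy":0,"dz":0,"ax":0,"ay":0,"az":0},{"claw":1,"dx":0,"dy":0,"dz":0,"ax":0,"ay":0,"az":0}]'
python3 -m crank '[{"claw":1,"dx":0,"dy":0,"dz":0.07,"ax":0,"ay":0,"az":0},{"claw":1,"dx":0,"dy":0,"dz":0,"ax":0,"ay":0,"az":0},{"claw":1,"dx":0,"dy":0,"dz":0,"ax":0,"ay":0,"az":0}]'
```

```text
time: 8.42
ee_pos: [0.5216, 0.0969, 0.0734]
eef_rot: [0.3, 0.954, -0.0, -0.001]
ft_force: [-0.6, -0.9, -4.0]
width: 0.0398
grip_force: 30.0
time: 8.67
ee_pos: [0.5223, 0.097, 0.0721]
eef_rot: [0.3, 0.954, 0.0, 0.0]
ft_force: [0.9, -0.1, -4.9]
width: 0.0397
grip_force: 30.0
time: 8.92
ee_pos: [0.522, 0.0969, 0.0697]
eef_rot: [0.3, 0.954, -0.0, 0.0]
ft_force: [-0.3, -0.1, -4.2]
width: 0.0399
grip_force: 30.0
```

```bash

python3 -m crank '[{"claw":1,"dx":0,"dy":0,"dz":0.06,"ax":0,"ay":0,"az":0},{"claw":1,"dx":0,"dy":0,"dz":0,"ax":0,"ay":0,"az":0},{"claw":1,"dx":0,"dy":0,"dz":0,"ax":0,"ay":0,"az":0}]'
python3 -m crank '[{"claw":1,"dx":0,"dy":0,"dz":0.04,"ax":0,"ay":0,"az":0},{"claw":1,"dx":0,"dy":0,"dz":0,"ax":0,"ay":0,"az":0},{"claw":1,"dx":0,"dy":0,"dz":0,"ax":0,"ay":0,"az":0}]'
```

```text
time: 9.17
ee_pos: [0.5219, 0.0969, 0.0678]
eef_rot: [0.3, 0.954, -0.0, -0.0]
ft_force: [-0.2, 0.5, -4.2]
width: 0.0397
grip_force: 30.0
time: 9.42
ee_pos: [0.5222, 0.097, 0.0676]
eef_rot: [0.3, 0.954, -0.0, 0.0]
ft_force: [-3.9, -0.8, 6.1]
width: 0.0399
grip_force: 30.0
```

Touchdown at TCP z 0.0676, as predicted. I'll release, let it settle, retreat and rotate by 90°.

```bash

python3 -m crank '[{"claw":-1,"dx":0,"dy":0,"dz":0,"ax":0,"ay":0,"az":0},{"claw":-1,"dx":0,"dy":0,"dz":0,"ax":0,"ay":0,"az":0},{"claw":-1,"dx":0,"dy":0,"dz":0,"ax":0,"ay":0,"az":0},{"claw":-1,"dx":0,"dy":0,"dz":0,"ax":0,"ay":0,"az":0},{"claw":-1,"dx":0,"dy":0,"dz":0,"ax":0,"ay":0,"az":0},{"claw":-1,"dx":0,"dy":0,"dz":0,"ax":0,"ay":0,"az":0},{"claw":-1,"dx":0,"dy":0,"dz":0,"ax":0,"ay":0,"az":0},{"claw":-1,"dx":0,"dy":0,"dz":0,"ax":0,"ay":0,"az":0}]' 
python3 -m crank '[{"claw":-1,"dx":0,"dy":0,"dz":-0.5,"ax":0,"ay":0,"az":0},{"claw":-1,"dx":0,"dy":0,"dz":-0.7,"ax":0,"ay":0,"az":0},{"claw":-1,"dx":0,"dy":0,"dz":-0.9,"ax":0,"ay":0,"az":0},{"claw":-1,"dx":0,"dy":0,"dz":-0.9,"ax":0,"ay":0,"az":0},{"claw":-1,"dx":0,"dy":0,"dz":-0.9,"ax":0,"ay":0,"az":0},{"claw":-1,"dx":0,"dy":0,"dz":-0.9,"ax":0,"ay":0,"az":0},{"claw":-1,"dx":0,"dy":0,"dz":-0.7,"ax":0,"ay":0,"az":0}]' 
python3 -m crank '[{"claw":-1,"dx":0,"dy":0,"dz":0,"ax":0,"ay":0,"az":1},{"claw":-1,"dx":0,"dy":0,"dz":0,"ax":0,"ay":0,"az":1},{"claw":-1,"dx":0,"dy":0,"dz":0,"ax":0,"ay":0,"az":1},{"claw":-1,"dx":0,"dy":0,"dz":0,"ax":0,"ay":0,"az":1},{"claw":-1,"dx":0,"dy":0,"dz":0,"ax":0,"ay":0,"az":1},{"claw":-1,"dx":0,"dy":0,"dz":0,"ax":0,"ay":0,"az":1},{"claw":-1,"dx":0,"dy":0,"dz":0,"ax":0,"ay":0,"az":1},{"claw":-1,"dx":0,"dy":0,"dz":0,"ax":0,"ay":0,"az":1}]' 
python3 -m crank '[{"claw":-1,"dx":0,"dy":0,"dz":0,"ax":0,"ay":0,"az":1},{"claw":-1,"dx":0,"dy":0,"dz":0,"ax":0,"ay":0,"az":1},{"claw":-1,"dx":0,"dy":0,"dz":0,"ax":0,"ay":0,"az":1},{"claw":-1,"dx":0,"dy":0,"dz":0,"ax":0,"ay":0,"az":1},{"claw":-1,"dx":0,"dy":0,"dz":0,"ax":0,"ay":0,"az":1},{"claw":-1,"dx":0,"dy":0,"dz":0,"ax":0,"ay":0,"az":1},{"claw":-1,"dx":0,"dy":0,"dz":0,"ax":0,"ay":0,"az":1}]' 
python3 -m crank '[{"claw":-1,"dx":-0.7,"dy":0,"dz":0,"ax":0,"ay":0,"az":0},{"claw":-1,"dx":-0.7,"dy":0,"dz":0,"ax":0,"ay":0,"az":0},{"claw":-1,"dx":-0.5,"dy":0,"dz":0,"ax":0,"ay":0,"az":0},{"claw":-1,"dx":0,"dy":0,"dz":0,"ax":0,"ay":0,"az":0},{"claw":-1,"dx":0,"dy":0,"dz":0,"ax":0,"ay":0,"az":0}]' 
python3 look.py w3 160 0 320 280 2
```

```text
time: 10.08
ee_pos: [0.522, 0.0969, 0.0667]
eef_rot: [0.3, 0.954, -0.0, 0.0]
ft_force: [-1.3, -0.6, 0.4]
width: 0.0832
grip_force: 0.0
time: 10.67
ee_pos: [0.5222, 0.0972, 0.2339]
eef_rot: [0.3, 0.954, 0.0, 0.001]
ft_force: [1.2, -0.5, 0.3]
width: 0.0869
grip_force: 0.0
time: 11.33
ee_pos: [0.5219, 0.097, 0.2317]
eef_rot: [0.664, 0.748, -0.0, 0.0]
ft_force: [-0.1, -0.7, -0.2]
width: 0.0868
grip_force: 0.0
time: 11.92
ee_pos: [0.5219, 0.097, 0.2317]
eef_rot: [0.888, 0.46, -0.0, 0.0]
ft_force: [0.3, 0.7, -1.3]
width: 0.0871
grip_force: 0.0
time: 12.33
ee_pos: [0.4893, 0.0497, 0.2319]
eef_rot: [0.887, 0.461, 0.0, 0.0]
ft_force: [-0.9, 1.0, 0.1]
width: 0.0876
grip_force: 0.0
12.3333 [0.48932231 0.04967884 0.2319323 ] toolx deg 54.960743968749355 z [ 6.e-04 -7.e-04 -1.e+00] [-0.88  1.01  0.15] 0.08759125198075332
```

View pics/w3.png

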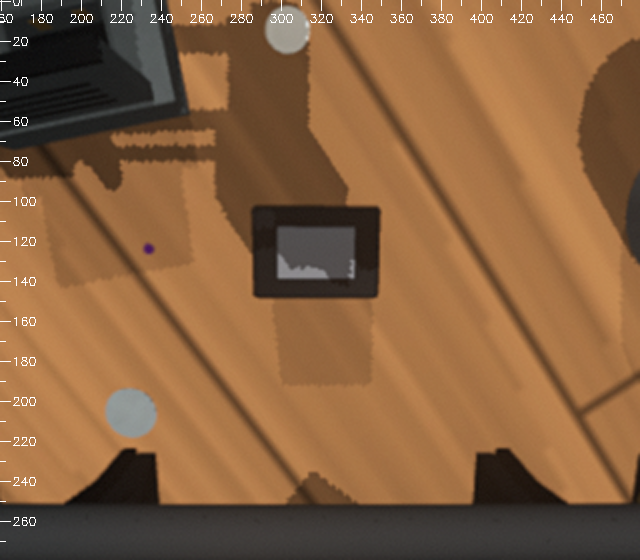

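The battery stands upright with its top face corners at pixels (286,103), (350,103), (350,148) and (286,148), well aligned with the image axes. The charger's corner shows at the top left.

```bash
python3 - <<'E'
from h import *
s,c=pickle.load(open("w3.pkl","rb"))
Q=[atz(c,p,.1) for p in((286,103),(349.7,103),(349.3,148.3),(286.3,148.3))]
m=np.mean(Q,0);print(m)
e=lambda i,j:(np.linalg.norm(Q[i]-Q[j]),np.degrees(np.arctan2(*(Q[i]-Q[j])[[1,0]])))
print(e(1,0),e(2,3),e(0,3),e(1,2))
R=Ro.from_quat(s["eef_rot"]).as_matrix();print("tool delta units",(R.T@(m-s["ee_pos"])/.03).round(3))
E
```

```text
[0.52303864 0.09603592 0.1       ]
(np.float64(0.054855399837068414), np.float64(-35.01769451982247)) (np.float64(0.056102284064772405), np.float64(-35.03255443216567)) (np.float64(0.038931652129947064), np.float64(54.00755745136605)) (np.float64(0.038944956447226634), np.float64(55.842381752878914))
tool delta units [1.911 0.029 4.397]
```

```bash

python3 -m crank '[{"claw":-1,"dx":0.5,"dy":0,"dz":0,"ax":0,"ay":0,"az":0},{"claw":-1,"dx":0.7,"dy":0,"dz":0,"ax":0,"ay":0,"az":0},{"claw":-1,"dx":0.7,"dy":0.02,"dz":0,"ax":0,"ay":0,"az":0},{"claw":-1,"dx":0,"dy":0,"dz":0,"ax":0,"ay":0,"az":0},{"claw":-1,"dx":0,"dy":0,"dz":0.6,"ax":0,"ay":0,"az":0},{"claw":-1,"dx":0,"dy":0,"dz":0.8,"ax":0,"ay":0,"az":0},{"claw":-1,"dx":0,"dy":0,"dz":0.6,"ax":0,"ay":0,"az":0},{"claw":-1,"dx":0,"dy":0,"dz":0,"ax":0,"ay":0,"az":0}]' 
python3 -m crank '[{"claw":-1,"dx":0,"dy":0,"dz":0.7,"ax":0,"ay":0,"az":0},{"claw":-1,"dx":0,"dy":0,"dz":0.7,"ax":0,"ay":0,"az":0},{"claw":-1,"dx":0,"dy":0,"dz":0.7,"ax":0,"ay":0,"az":0},{"claw":-1,"dx":0,"dy":0,"dz":0.7,"ax":0,"ay":0,"az":0},{"claw":-1,"dx":0,"dy":0,"dz":0.6,"ax":0,"ay":0,"az":0},{"claw":-1,"dx":0,"dy":0,"dz":0,"ax":0,"ay":0,"az":0},{"claw":-1,"dx":0,"dy":0,"dz":0,"ax":0,"ay":0,"az":0}]' 
```

```text
time: 13.05
ee_pos: [0.5207, 0.0967, 0.1682]
eef_rot: [0.887, 0.463, -0.002, -0.001]
ft_force: [-0.5, 0.0, -0.8]
width: 0.087
grip_force: 0.0
time: 13.63
ee_pos: [0.5226, 0.097, 0.0703]
eef_rot: [0.887, 0.462, -0.0, -0.0]
ft_force: [-0.4, 0.3, 0.6]
width: 0.0872
grip_force: 0.0
```

```bash

python3 -m crank '[{"claw":1,"dx":0,"dy":0,"dz":0,"ax":0,"ay":0,"az":0},{"claw":1,"dx":0,"dy":0,"dz":0,"ax":0,"ay":0,"az":0},{"claw":1,"dx":0,"dy":0,"dz":0,"ax":0,"ay":0,"az":0},{"claw":1,"dx":0,"dy":0,"dz":0,"ax":0,"ay":0,"az":0},{"claw":1,"dx":0,"dy":0,"dz":0,"ax":0,"ay":0,"az":0},{"claw":1,"dx":0,"dy":0,"dz":0,"ax":0,"ay":0,"az":0},{"claw":1,"dx":0,"dy":0,"dz":0,"ax":0,"ay":0,"az":0},{"claw":1,"dx":0,"dy":0,"dz":0,"ax":0,"ay":0,"az":0}]' 30
python3 -m crank '[{"claw":1,"dx":0,"dy":0,"dz":0,"ax":0,"ay":0,"az":0},{"claw":1,"dx":0,"dy":0,"dz":0,"ax":0,"ay":0,"az":0},{"claw":1,"dx":0,"dy":0,"dz":-0.4,"ax":0,"ay":0,"az":0},{"claw":1,"dx":0,"dy":0,"dz":-0.8,"ax":0,"ay":0,"az":0},{"claw":1,"dx":0,"dy":0,"dz":-0.8,"ax":0,"ay":0,"az":0},{"claw":1,"dx":0,"dy":0,"dz":-0.8,"ax":0,"ay":0,"az":0},{"claw":1,"dx":0,"dy":0,"dz":-0.8,"ax":0,"ay":0,"az":0},{"claw":1,"dx":0,"dy":0,"dz":-0.8,"ax":0,"ay":0,"az":0}]' 
python3 -m crank '[{"claw":1,"dx":0,"dy":0,"dz":-0.8,"ax":0,"ay":0,"az":0},{"claw":1,"dx":0,"dy":0,"dz":-0.3,"ax":0,"ay":0,"az":0},{"claw":1,"dx":0,"dy":0,"dz":0,"ax":0,"ay":0,"az":-0.84},{"claw":1,"dx":0,"dy":0,"dz":0,"ax":0,"ay":0,"az":-0.84},{"claw":1,"dx":0,"dy":0,"dz":0,"ax":0,"ay":0,"az":0}]' 
python3 -m crank '[{"claw":1,"dx":0.1,"dy":-0.4,"dz":0,"ax":0,"ay":0,"az":0},{"claw":1,"dx":0.18,"dy":-0.65,"dz":0,"ax":0,"ay":0,"az":0},{"claw":1,"dx":0.18,"dy":-0.65,"dz":0,"ax":0,"ay":0,"az":0},{"claw":1,"dx":0.18,"dy":-0.65,"dz":0,"ax":0,"ay":0,"az":0},{"claw":1,"dx":0.18,"dy":-0.65,"dz":0,"ax":0,"ay":0,"az":0},{"claw":1,"dx":0.18,"dy":-0.65,"dz":0,"ax":0,"ay":0,"az":0},{"claw":1,"dx":0,"dy":0,"dz":0,"ax":0,"ay":0,"az":0},{"claw":1,"dx":0,"dy":0,"dz":0,"ax":0,"ay":0,"az":0}]' 
python3 look.py w4 160 0 320 280 2
```

```text
time: 14.3
ee_pos: [0.5227, 0.0965, 0.07]
eef_rot: [0.887, 0.462, 0.0, 0.0]
ft_force: [-1.5, -1.0, 3.4]
width: 0.0556
grip_force: 30.0
time: 14.97
ee_pos: [0.5217, 0.0966, 0.2028]
eef_rot: [0.887, 0.462, -0.001, -0.0]
ft_force: [0.5, -0.1, -5.2]
width: 0.056
grip_force: 30.0
time: 15.38
ee_pos: [0.5219, 0.0964, 0.234]
eef_rot: [0.842, 0.54, -0.001, -0.0]
ft_force: [0.5, 1.2, -4.7]
width: 0.0559
grip_force: 30.0
time: 16.05
ee_pos: [0.4346, 0.1707, 0.2344]
eef_rot: [0.843, 0.538, -0.0, 0.0]
ft_force: [1.2, -0.4, -5.5]
width: 0.0555
grip_force: 30.0
16.05 [0.43459854 0.1706892  0.23441559] toolx deg 65.10647234535469 z [-1.e-04 -1.e-03 -1.e+00] [ 1.2  -0.4  -5.47] 0.05551067273268433
```

View pics/w4.png

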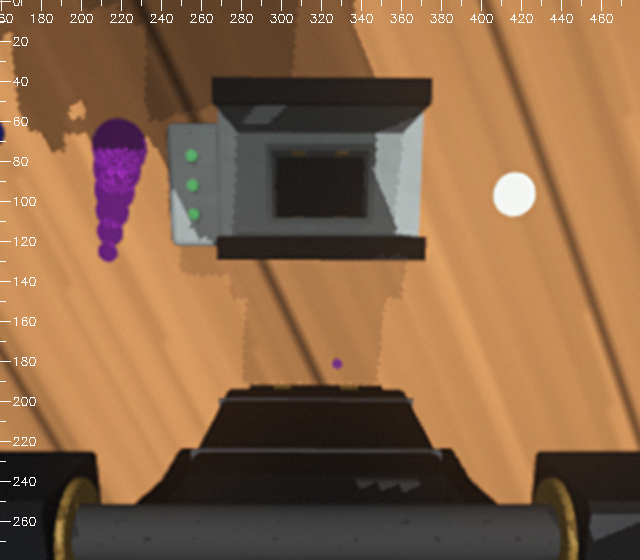

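The wrist view shows the cheek tops as dark bands, the far one at crop (212–432, 78–105) and the near one at (217–425, 237–260). The hole is at crop (275–366, 152–217), and the held battery's foot edge is at row 387, columns 250–382.

```bash
python3 - <<'E'
from h import *
s,c=pickle.load(open("w4.pkl","rb"))
f=lambda X,Y:(160+X/2-.25,Y/2-.25)
def rep(n,P,z):
    Q=[atz(c,f(*p),z) for p in P];m=np.mean(Q,0)
    v=(Q[1]-Q[0]+Q[2]-Q[3])/2;w=(Q[0]-Q[3]+Q[1]-Q[2])/2
    print(n,m.round(4),"len",np.linalg.norm(v).round(4),np.linalg.norm(w).round(4),"ang",np.degrees(np.arctan2(v[1],v[0])).round(2),np.degrees(np.arctan2(w[1],w[0])).round(2));return m
a=rep("far",((212,78),(432,78),(431,104),(213,105)),.125)
b=rep("near",((217,237),(425,237),(425,260),(218,260)),.125)
print("cheek mid",(a+b)/2,"sep",np.linalg.norm(a-b))
rep("hole bottom of chamfer",((275,152),(367,152),(366,217),(275,217)),.039)
R=Ro.from_quat(s["eef_rot"]).as_matrix()
bz=s["ee_pos"][2]-.0697
for p in((250,387),(382,387)):print("foot in tool",(R.T@(atz(c,f(*p),bz)-s["ee_pos"])).round(4))
for p in((220,399),(412,399)):print("foot5 in tool",(R.T@(atz(c,f(*p),bz+.005)-s["ee_pos"])).round(4))
E
```

```text
far [0.4873 0.2771 0.125 ] len 0.0835 0.0095 ang -24.72 65.21
near [0.4624 0.2237 0.125 ] len 0.0836 0.0091 ang -24.87 66.52
cheek mid [0.47482861 0.25035957 0.125     ] sep 0.05893668266435108
hole bottom of chamfer [0.4751 0.25   0.039 ] len 0.0478 0.0326 ang -24.86 64.77
foot in tool [ 0.0125 -0.0231  0.0697]
foot in tool [0.0125 0.0245 0.0697]
foot5 in tool [ 0.0094 -0.0333  0.0647]
foot5 in tool [0.0094 0.0347 0.0647]
```

Cheek centre and hole centre agree to 0.5 mm, and all sizes match. Target TCP is (0.4746, 0.2510) with tool yaw 65.1°, which is the current yaw.

```bash

python3 -m crank '[{"claw":1,"dx":0.4,"dy":0,"dz":0,"ax":0,"ay":0,"az":0},{"claw":1,"dx":0.7,"dy":0.02,"dz":0,"ax":0,"ay":0,"az":0},{"claw":1,"dx":0.7,"dy":0.03,"dz":0,"ax":0,"ay":0,"az":0},{"claw":1,"dx":0.7,"dy":0.03,"dz":0,"ax":0,"ay":0,"az":0},{"claw":1,"dx":0.49,"dy":0,"dz":0,"ax":0,"ay":0,"az":0},{"claw":1,"dx":0,"dy":0,"dz":0,"ax":0,"ay":0,"az":0},{"claw":1,"dx":0,"dy":0,"dz":0,"ax":0,"ay":0,"az":0},{"claw":1,"dx":0,"dy":0,"dz":0,"ax":0,"ay":0,"az":0}]'
```

```text
time: 16.77
ee_pos: [0.4758, 0.2492, 0.2341]
eef_rot: [0.843, 0.537, -0.001, -0.0]
ft_force: [-0.4, -0.7, -5.3]
width: 0.0559
grip_force: 30.0
```

```bash

python3 -m crank '[{"claw":1,"dx":0.04,"dy":-0.06,"dz":0,"ax":0,"ay":0,"az":0},{"claw":1,"dx":0,"dy":0,"dz":0,"ax":0,"ay":0,"az":0},{"claw":1,"dx":0,"dy":0,"dz":0.4,"ax":0,"ay":0,"az":0},{"claw":1,"dx":0,"dy":0,"dz":0.5,"ax":0,"ay":0,"az":0},{"claw":1,"dx":0,"dy":0,"dz":0.5,"ax":0,"ay":0,"az":0},{"claw":1,"dx":0,"dy":0,"dz":0.5,"ax":0,"ay":0,"az":0},{"claw":1,"dx":0,"dy":0,"dz":0,"ax":0,"ay":0,"az":0},{"claw":1,"dx":0,"dy":0,"dz":0,"ax":0,"ay":0,"az":0}]'
```

```text
time: 17.43
ee_pos: [0.4741, 0.2515, 0.177]
eef_rot: [0.843, 0.538, -0.001, -0.0]
ft_force: [0.3, -0.5, -4.4]
width: 0.0556
grip_force: 30.0
```

```bash

python3 -m crank '[{"claw":1,"dx":-0.01,"dy":0.02,"dz":0.3,"ax":0,"ay":0,"az":0},{"claw":1,"dx":0,"dy":0,"dz":0.4,"ax":0,"ay":0,"az":0},{"claw":1,"dx":0,"dy":0,"dz":0.4,"ax":0,"ay":0,"az":0},{"claw":1,"dx":0,"dy":0,"dz":0.4,"ax":0,"ay":0,"az":0},{"claw":1,"dx":0,"dy":0,"dz":0.4,"ax":0,"ay":0,"az":0},{"claw":1,"dx":0,"dy":0,"dz":0.2,"ax":0,"ay":0,"az":0},{"claw":1,"dx":0,"dy":0,"dz":0,"ax":0,"ay":0,"az":0},{"claw":1,"dx":0,"dy":0,"dz":0,"ax":0,"ay":0,"az":0}]'
python3 -m crank '[{"claw":1,"dx":0,"dy":0,"dz":0.1,"ax":0,"ay":0,"az":0},{"claw":1,"dx":0,"dy":0,"dz":0.1,"ax":0,"ay":0,"az":0},{"claw":1,"dx":0,"dy":0,"dz":0,"ax":0,"ay":0,"az":0}]'
```

```text
time: 18.1
ee_pos: [0.4749, 0.2516, 0.1145]
eef_rot: [0.843, 0.538, -0.0, -0.0]
ft_force: [0.1, 0.4, -5.4]
width: 0.0557
grip_force: 30.0
time: 18.35
ee_pos: [0.475, 0.2515, 0.1085]
eef_rot: [0.843, 0.538, -0.0, 0.0]
ft_force: [-0.2, -0.8, -6.1]
width: 0.0558
grip_force: 30.0
```

```bash

python3 -m crank '[{"claw":1,"dx":0,"dy":0,"dz":0.1,"ax":0,"ay":0,"az":0},{"claw":1,"dx":0,"dy":0,"dz":0.1,"ax":0,"ay":0,"az":0},{"claw":1,"dx":0,"dy":0,"dz":0,"ax":0,"ay":0,"az":0}]'
python3 -m crank '[{"claw":1,"dx":0,"dy":0,"dz":0.1,"ax":0,"ay":0,"az":0},{"claw":1,"dx":0,"dy":0,"dz":0.1,"ax":0,"ay":0,"az":0},{"claw":1,"dx":0,"dy":0,"dz":0,"ax":0,"ay":0,"az":0}]'
```

```text
time: 18.6
ee_pos: [0.4748, 0.2513, 0.1021]
eef_rot: [0.843, 0.538, -0.0, 0.0]
ft_force: [0.1, 0.5, -5.5]
width: 0.0553
grip_force: 30.0
time: 18.85
ee_pos: [0.4747, 0.2513, 0.096]
eef_rot: [0.843, 0.538, -0.0, -0.0]
ft_force: [-0.7, -0.8, -4.5]
width: 0.0559
grip_force: 30.0
```

Free entry so far, with the underside about 16 mm into the socket. Continuing.

```bash

python3 -m crank '[{"claw":1,"dx":0,"dy":0,"dz":0.1,"ax":0,"ay":0,"az":0},{"claw":1,"dx":0,"dy":0,"dz":0.1,"ax":0,"ay":0,"az":0},{"claw":1,"dx":0,"dy":0,"dz":0.07,"ax":0,"ay":0,"az":0},{"claw":1,"dx":0,"dy":0,"dz":0,"ax":0,"ay":0,"az":0},{"claw":1,"dx":0,"dy":0,"dz":0,"ax":0,"ay":0,"az":0}]'
python3 -m crank '[{"claw":1,"dx":0,"dy":0,"dz":0.06,"ax":0,"ay":0,"az":0},{"claw":1,"dx":0,"dy":0,"dz":0.06,"ax":0,"ay":0,"az":0},{"claw":1,"dx":0,"dy":0,"dz":0,"ax":0,"ay":0,"az":0}]'
```

```text
time: 19.27
ee_pos: [0.4749, 0.2515, 0.0885]
eef_rot: [0.843, 0.538, -0.0, -0.0]
ft_force: [-0.2, 0.1, -5.1]
width: 0.0559
grip_force: 30.0
time: 19.52
ee_pos: [0.4749, 0.2514, 0.0847]
eef_rot: [0.843, 0.538, -0.0, 0.0]
ft_force: [-0.8, -0.6, -5.0]
width: 0.0555
grip_force: 30.0
```

```bash

python3 -m crank '[{"claw":1,"dx":0,"dy":0,"dz":0.04,"ax":0,"ay":0,"az":0},{"claw":1,"dx":0,"dy":0,"dz":0,"ax":0,"ay":0,"az":0},{"claw":1,"dx":0,"dy":0,"dz":0,"ax":0,"ay":0,"az":0}]'
python3 -m crank '[{"claw":1,"dx":0,"dy":0,"dz":0.03,"ax":0,"ay":0,"az":0},{"claw":1,"dx":0,"dy":0,"dz":0,"ax":0,"ay":0,"az":0},{"claw":1,"dx":0,"dy":0,"dz":0,"ax":0,"ay":0,"az":0}]'
```

```text
time: 19.77
ee_pos: [0.4751, 0.2516, 0.0841]
eef_rot: [0.843, 0.538, 0.0, 0.0]
ft_force: [-2.0, -0.9, 0.7]
width: 0.0557
grip_force: 30.0
time: 20.02
ee_pos: [0.4751, 0.2517, 0.084]
eef_rot: [0.843, 0.538, 0.0, 0.0]
ft_force: [-6.7, -4.0, 10.6]
width: 0.0553
grip_force: 30.0
```

The shoulder is seated: upward force of 10 N at TCP z 0.084, as predicted. I'll release, rise straight up and check.

```bash

python3 -m crank '[{"claw":-1,"dx":0,"dy":0,"dz":0,"ax":0,"ay":0,"az":0},{"claw":-1,"dx":0,"dy":0,"dz":0,"ax":0,"ay":0,"az":0},{"claw":-1,"dx":0,"dy":0,"dz":0,"ax":0,"ay":0,"az":0},{"claw":-1,"dx":0,"dy":0,"dz":0,"ax":0,"ay":0,"az":0},{"claw":-1,"dx":0,"dy":0,"dz":0,"ax":0,"ay":0,"az":0},{"claw":-1,"dx":0,"dy":0,"dz":0,"ax":0,"ay":0,"az":0},{"claw":-1,"dx":0,"dy":0,"dz":0,"ax":0,"ay":0,"az":0},{"claw":-1,"dx":0,"dy":0,"dz":0,"ax":0,"ay":0,"az":0}]' 
python3 -m crank '[{"claw":-1,"dx":0,"dy":0,"dz":-0.4,"ax":0,"ay":0,"az":0},{"claw":-1,"dx":0,"dy":0,"dz":-0.7,"ax":0,"ay":0,"az":0},{"claw":-1,"dx":0,"dy":0,"dz":-0.8,"ax":0,"ay":0,"az":0},{"claw":-1,"dx":0,"dy":0,"dz":-0.8,"ax":0,"ay":0,"az":0},{"claw":-1,"dx":0,"dy":0,"dz":-0.8,"ax":0,"ay":0,"az":0},{"claw":-1,"dx":0,"dy":0,"dz":-0.8,"ax":0,"ay":0,"az":0},{"claw":-1,"dx":0,"dy":0,"dz":-0.6,"ax":0,"ay":0,"az":0},{"claw":-1,"dx":0,"dy":0,"dz":0,"ax":0,"ay":0,"az":0}]' 
python3 -m crank '[{"claw":-1,"dx":-0.8,"dy":0,"dz":0,"ax":0,"ay":0,"az":0},{"claw":-1,"dx":-0.8,"dy":0,"dz":0,"ax":0,"ay":0,"az":0},{"claw":-1,"dx":-0.5,"dy":0,"dz":0,"ax":0,"ay":0,"az":0},{"claw":-1,"dx":0,"dy":0,"dz":0,"ax":0,"ay":0,"az":0},{"claw":-1,"dx":0,"dy":0,"dz":0,"ax":0,"ay":0,"az":0}]' 
python3 look.py w5 160 0 320 280 2
```

```text
time: 20.68
ee_pos: [0.475, 0.2515, 0.0829]
eef_rot: [0.843, 0.538, -0.0, 0.0]
ft_force: [0.3, 0.2, -0.2]
width: 0.0864
grip_force: 0.0
time: 21.35
ee_pos: [0.4762, 0.2528, 0.2346]
eef_rot: [0.843, 0.538, 0.003, 0.001]
ft_force: [0.0, -0.3, 0.4]
width: 0.0868
grip_force: 0.0
time: 21.77
ee_pos: [0.4485, 0.1938, 0.2303]
eef_rot: [0.843, 0.538, 0.0, 0.001]
ft_force: [0.7, 0.1, 0.3]
width: 0.087
grip_force: 0.0
21.7667 [0.44850227 0.19380457 0.23025244] toolx deg 65.03529784099577 z [ 9.e-04 -9.e-04 -1.e+00] [0.66 0.07 0.3 ] 0.08700940713410991
```

View pics/w5.png

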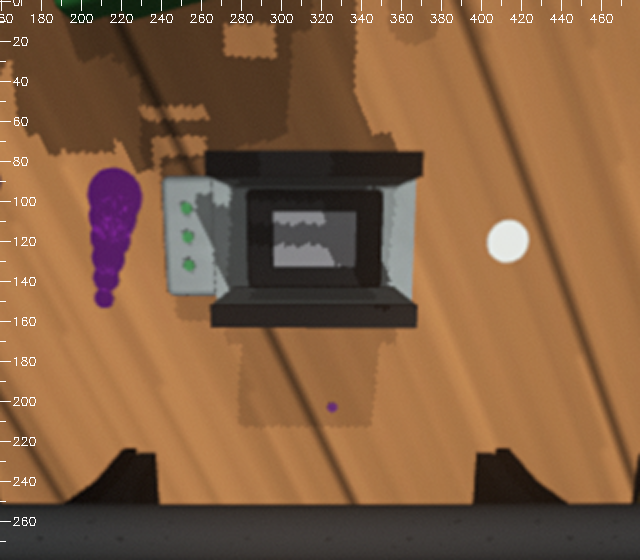

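The battery sits square between the cheeks, with its top at crop (247–382, 190–287), and the fingers are clear. Handing in.

```bash
python3 -c "
from bench import r
print(r.close_job())"
```

```text
the job is handed in; nothing more can be done
None
```

The larger battery was set upright on the bench and let go, re-gripped by its other sides, lowered until its shoulder met the charger, and released; the job was handed in at about 22 s, and the hand-in gave no verdict.

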